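# Return the calliper check plates to the slots that fit them

### The arm

A 7-joint arm with a two-finger parallel gripper is mounted at the origin on a cart in front of the work surface, level with it; the furniture and walls round the work are solid. World frame = base frame: x ahead of the robot, y to its left, z up, the work surface at z = 0. Lengths are in m, angles in rad, forces in N, time in s.
With the tool pointing down it reaches from about 0.4 to 0.875 m from the base axis. Payload 19.3 kg.
Tool frame: the origin (TCP) lies at the very end of the fingers, on their centre line; the grasp point (between the pads) lies 19 mm behind it; z points along the fingers, y is the line along which they close (so a half turn about z gives the same grasp; the last joint's range is limited). The gripper opens to 85 mm and grips with 20 to 120 N. Pads are 22 mm wide; open, the fingers measure 114 mm over their backs; the gripper's body (76 mm by 85 mm) begins 54 mm behind the grasp point. The pads swing forward as they close: fully open they stand 13 mm farther back than shut.
Start: joints at [-1.324, 0.521, -0.036, 1.599, 0.021, 1.021, -0.113], TCP at [0.195, 0.594, 0.231] pointing down, gripper open.
Joint ranges: [-2.91, 2.91], [-0.3, 2.13], [-1.5, 1.42], [0.17, 2.43], [-1.26, 4.41], [0.16, 1.93], [-2.52, 2.52]. Speed limits (rad/s): [1.89, 1.89, 2.39, 2.39, 3.01, 3.01, 3.01].

### API

Orientations are given as a unit quaternion [x, y, z, w].
In Python, from rig import manip gives the robot as it stands. The module is installed in compiled form; this text tells all that it offers.
- The arm moves only by the tool apply_moves, never from a script. Its argument "rows" is a list of rows, each a list of 2 entries, a list of its own where there are three numbers: the shift along the tool's x, y, z in mm, then the turn, a rotation vector about the tool's x, y, z in degrees. In form: [[[x, y, z], [wx, wy, wz]], ...]. A call has exactly 5 rows; each row shifts and turns the commanded pose from where the row before left it, along the tool's axes as they then stand; what a row does not reach is not made up. A row lasts 1/12 s, in which the tool goes at most 41.7 mm and 7.16 degrees, less where a joint would pass 70% of its speed; a pose out of reach is approached as far as the arm can. A call with a gripper value outside its range is refused whole. "claw" is the opening, from 0 (shut) to 1 (fully open), set as the call begins (left out, the last holds). The fingers move at their own pace and stop on an object; the grip force is fixed at half the most. Time passes only in rows, so rows that do not move let the fingers close, or fill a call up. It gives the time, the measured TCP pose, the force, the opening and the grip force at its end, in the units of the state.
- manip.observe(): the state, without advancing time (a new reading comes with each control period).
- manip.read_camera(name): name is "scene" or "top"; returns a dict with "image" (400x640x3 uint8, blue, green, red), "intrinsics" (3x3 intrinsics, pixels), "pose" (4x4, takes a point from camera to world coordinates). Camera axes: x right, y up, looking along -z (the intrinsics and any distortion apply to the point x, -y, -z); pixel columns grow to the right and rows downward; lengths in m; the calibration is good to about 2 mm. A picture is of the moment at which its call begins. There is no depth.
- manip.finish_job(): hands the job in; it is judged then, once.
The state is a dict: "time": time; "q": joint angles; "dq": joint speeds; "effort": joint torques, N m; "ee_pos": TCP position; "orientation": TCP orientation; "force": force on the tool from outside, world axes, zero at the start; "ft_torque": the same for the moment, N m; "opening": opening from 0.0 (shut) to 1.0 (fully open); "gripper_force": force on a finger pad.
Only numpy, scipy, OpenCV 4.12 (cv2) and the standard library are available. Lean on these libraries where they do the work, as an engineer would, in place of code of your own. Each camera call takes 0.05 s, during which the arm holds its last target. There are 200 camera calls.

### The job

Put the two metal calliper check plates back in their slotted rack, each standing in the narrowest slot that takes its thickness and fully down on the slot's floor. The slotted insert has slid an unknown little way in its tray, so feel for each slot gently and never press hard on the rack; leave the cup and the bottle where they are.

Things in the scene. Friction and masses are not known exactly. Their poses are not given: they have to be found in the camera images.
- rack: fixed white tray, 94 mm (its x) by 172 mm (its y), origin at the centre of its underside, on the desk. In it stands a grey insert, 76 mm (x) by 144 mm (y), flat top 44 mm above the origin, with three slots in a row that narrow towards -y. The insert stands up to 9 mm off the tray's centre either way along y, slots and all; this is NOT in any reading. It slides only if pushed with over 12 N.
- wide_slot_nominal (a point): where the mouth of the widest slot (21.6 mm wide) would be with the insert centred in the tray, 46 mm to +y of the rack's middle. Its plate is away: it stays empty.
- middle_slot_nominal (a point): where the mouth of the middle slot would be with the insert centred: level with the insert's top, 44 mm above the desk. The true mouth is up to 9 mm off along the rack's y. Slot 17.6 mm wide (y), 51 mm long (x), 30 mm deep (floor 14 mm above the desk), 1 mm bevel at the mouth. All slots are shifted by the same amount.
- narrow_slot_nominal (a point): the same for the narrowest slot, 46 mm to -y of the middle one: 13.6 mm wide (y), 51 mm long (x), 30 mm deep. All slots are shifted by the same amount.
- thin_plate: a plain aluminium gauge plate standing upright on its narrow foot, 12 mm thick (along its own y), 46 mm wide (x), 76 mm tall (z), about 110 g; its foot is flat and square. The origin is the centre of its foot; it belongs in the slot at the rack's -y end, the narrowest.
- thin_plate_mid (a point): the thin (12 mm) plate. The point is the plate's centre, 38 mm above its foot; y is the thickness direction. Front and back are alike. It can be gripped across its thickness near the top; when home its top stands 46 mm out of the rack.
- thick_plate: a plain aluminium gauge plate standing upright on its narrow foot, 16 mm thick (along its own y), 46 mm wide (x), 76 mm tall (z), about 147 g; its foot is flat and square. The origin is the centre of its foot; it belongs in the middle slot.
- thick_plate_mid (a point): the thick (16 mm) plate. The point is the plate's centre, 38 mm above its foot; y is the thickness direction. Front and back are alike. It can be gripped across its thickness near the top; when home its top stands 46 mm out of the rack.
- sample_cup: screw-cap plastic sample cup, 62 mm across, 69 mm tall, standing behind the work; origin at the centre of its underside. Bystander.
- brown_bottle: small brown reagent bottle with a black cap, 36 mm across, 67 mm tall, standing behind the work; origin at the centre of its underside. Bystander.

How it is judged:
By the outcome, as a careful person would: the job done as asked, in the order asked, and still so for the second after the job is handed in, with the robot touching nothing.
It also fails if it takes over 72 s, if anything falls off the work surface, if the arm or the gripper's body presses on something with over 40 N, if the wrist force passes 120 N, or if a joint passes its speed limit or range.

## Working session

There is one attempt and no reset: what is moved stays moved. The work goes in short steps, Python scripts to look and compute and a tool call to move; the robot and the scene stay as the last step left them, time stands still between calls to the robot, and variables do not carry over. Pictures are saved under pics/ and viewed, at most 10 in all, crops included, and the job is handed in when it is done.

Besides the shell and the picture viewer there is one more tool, called as name([rows], argument=value, ...), one row to a line, values as JSON. apply_moves: Moves the arm, as the interface text tells. Its arguments: {"type":"object","properties":{"rows":{"type":"array"},"claw":{"type":"number"}},"required":["rows"]}

```bash
mkdir -p pics; cat > h.py <<'E'
import numpy as np, cv2
from rig import manip
def shot(name,fn):
    c=manip.read_camera(name); cv2.imwrite('pics/'+fn,c['image']); return c
def proj(c,P):
    T=np.linalg.inv(c['pose']); p=T[:3,:3]@np.array(P,float)+T[:3,3]
    u=c['intrinsics']@np.array([p[0],-p[1],-p[2]]); return u[:2]/u[2]
def back(c,uv,z):
    K=c['intrinsics'];d=np.linalg.inv(K)@np.array([uv[0],uv[1],1.]);d=np.array([d[0],-d[1],-d[2]])
    d=c['pose'][:3,:3]@d;o=c['pose'][:3,3];return o+d*(z-o[2])/d[2]
E
python3 - <<'E'
from h import *
np.set_printoptions(precision=4,suppress=True)
for n in('scene','top'):
    c=shot(n,n+'1.png');print(n,c['intrinsics'],c['pose'])
s=manip.observe();print(s)
E
```

```text
scene [[408.7601   0.     319.5537]
 [  0.     408.7601 208.6237]
 [  0.       0.       1.    ]] [[ 0.8893  0.2654 -0.3723  0.1937]
 [-0.4572  0.5317 -0.713  -0.6804]
 [ 0.0088  0.8043  0.5942  0.6534]
 [ 0.      0.      0.      1.    ]]
top [[362.6118   0.     320.4926]
 [  0.     362.6118 198.353 ]
 [  0.       0.       1.    ]] [[-0.0269  0.9961 -0.0842  0.4876]
 [-0.9995 -0.0281 -0.0131  0.0079]
 [-0.0154  0.0838  0.9964  0.9605]
 [ 0.      0.      0.      1.    ]]
{'time': 0.1, 'q': array([-1.3242,  0.522 , -0.0363,  1.5999,  0.0212,  1.0211, -0.1128]), 'dq': array([-0.0002, -0.0022, -0.0006, -0.0029, -0.0008, -0.0016, -0.0013]), 'effort': array([  0.0034, -92.8484,   1.9844, -37.0533,   0.0182,   0.0054,
         0.    ]), 'ee_pos': array([0.1947, 0.5936, 0.2308]), 'orientation': array([ 0.1578,  0.9875, -0.0005, -0.    ]), 'force': array([-0.0073,  0.0825, -0.2647]), 'ft_torque': array([-0.0025,  0.0259,  0.0206]), 'gripper_force': 0.0, 'opening': 0.9969906120509181}
```

View pics/scene1.png

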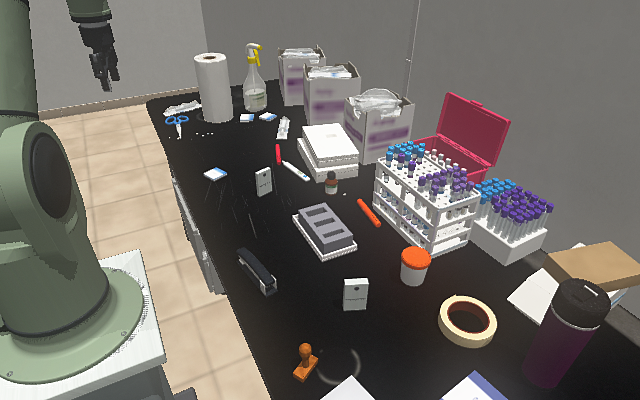

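View pics/top1.png

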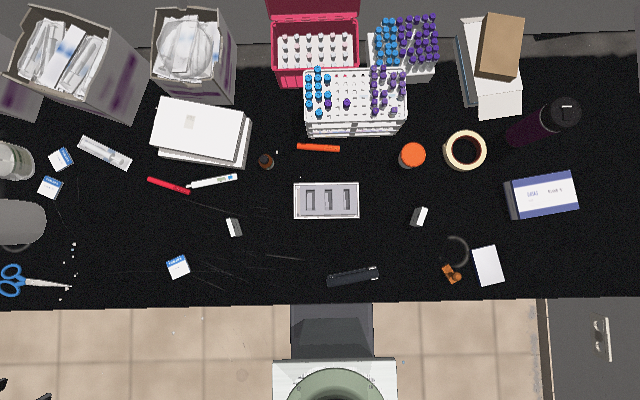

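The scene view shows the rack at about (325,230), with plates at (264,181) and (355,293). In the top view the rack is at (326,201) and the plates are at (234,227) and (419,216). I'll zoom in next.

```bash
python3 - <<'E'
import cv2,numpy as np
t=cv2.imread('pics/top1.png')
a=cv2.resize(t[200:250,215:255],None,fx=10,fy=10,interpolation=cv2.INTER_CUBIC)
b=cv2.resize(t[195:245,400:440],None,fx=10,fy=10,interpolation=cv2.INTER_CUBIC)
cv2.imwrite('pics/c1.png',np.hstack([a,b]))
r=cv2.resize(t[175:225,286:366],None,fx=10,fy=10,interpolation=cv2.INTER_CUBIC)
cv2.imwrite('pics/c2.png',r)
E
```

```text
(no output)
```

View pics/c1.png

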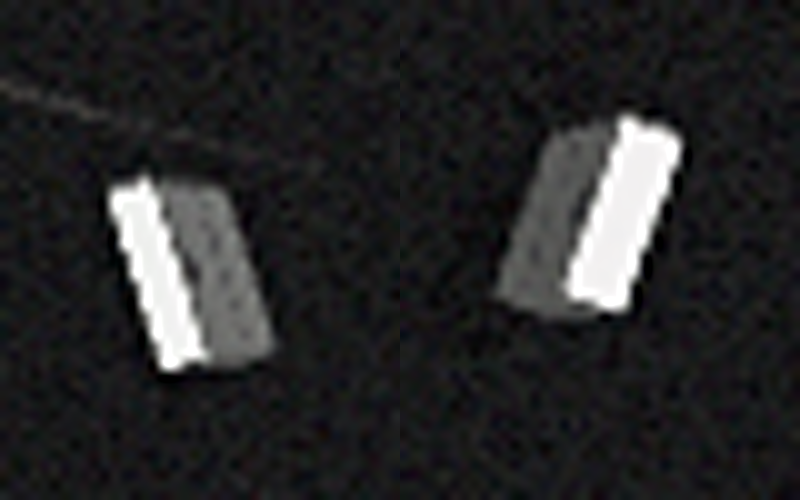

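View pics/c2.png

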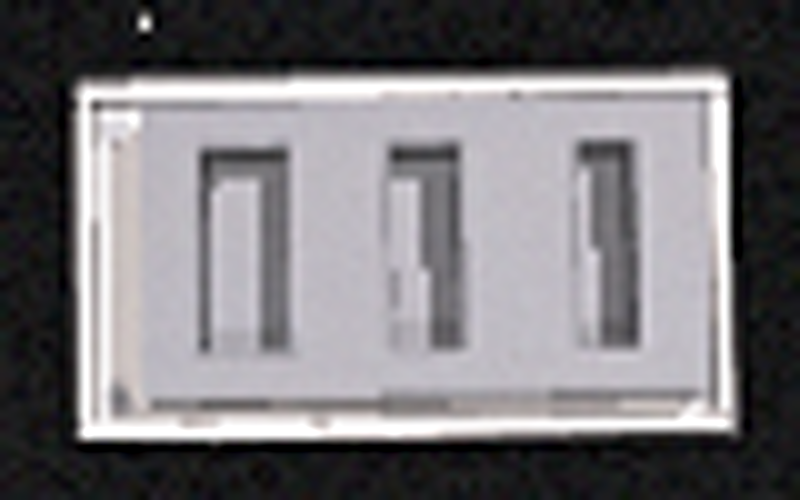

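The left plate (+y) is the thin one and the right plate is the thick one. The slots in the top view are at columns of about 310, 328.6 and 346.7. Next I convert these to positions.

```bash
cat > m.py <<'E'
from h import *
import pickle
np.set_printoptions(precision=4,suppress=True)
def top_rect(c,x0,y0,x1,y1,z,thr=150):
    im=cv2.resize(c['image'][y0:y1,x0:x1],None,fx=10,fy=10,interpolation=cv2.INTER_CUBIC).min(axis=2)
    m=(im>thr).astype(np.uint8)
    n,l,s,_=cv2.connectedComponentsWithStats(m);k=1+np.argmax(s[1:,4])
    pts=np.argwhere(l==k)[:,::-1]
    uv=cv2.boxPoints(cv2.minAreaRect(pts.astype(np.float32)))/10-.45+[x0,y0]
    B=np.array([back(c,p,z) for p in uv]);e=[B[1]-B[0],B[2]-B[1]]
    e.sort(key=lambda v:-np.linalg.norm(v))
    return B.mean(0),[np.linalg.norm(v)*1e3 for v in e],np.degrees(np.arctan2(e[0][1],e[0][0]))
E
python3 - <<'E'
from m import *
c=manip.read_camera('top')
print('thin',top_rect(c,215,200,255,250,.076))
print('thick',top_rect(c,400,195,440,245,.076))
f=lambda x,y:np.array([x/10-.45+286,y/10-.45+175])
for n,x0,x1,y0,y1 in(('wide',200,290,150,350),('mid',388,464,144,349),('nar',577,637,142,347)):
    a,b=back(c,f(x0,(y0+y1)/2),.044),back(c,f(x1,(y0+y1)/2),.044)
    d,e=back(c,f((x0+x1)/2,y0),.044),back(c,f((x0+x1)/2,y1),.044)
    print(n,(a+b+d+e)/4,(a-b)[1]*1e3,(d-e)[0]*1e3)
for p in((78,85),(728,72),(738,432),(80,438)): print(back(c,f(*p),.03))
E
```

```text
thin (array([0.4985, 0.2418, 0.076 ]), [np.float64(46.767438975274864), np.float64(12.688591471888966)], np.float64(-162.8511190809237))
thick (array([ 0.5122, -0.2251,  0.076 ]), [np.float64(46.66544328449377), np.float64(16.436709828127615)], np.float64(-22.16874725382521))
wide [0.5628 0.0466 0.044 ] 22.83941511231579 50.89606866245377
mid [0.5624 0.0006 0.044 ] 19.258352226494186 52.13045666519434
nar [ 0.5616 -0.0452  0.044 ] 15.181170495134053 52.08886264650603
[0.6079 0.0893 0.03  ]
[ 0.6065 -0.0787  0.03  ]
[ 0.5136 -0.0779  0.03  ]
[0.5167 0.0907 0.03  ]
```

```bash
cat >> m.py <<'E'
from scipy.spatial.transform import Rotation as R
def go(x,y,z,psi):
    "turn about tool z to bring tool y to heading psi (first), then shift (mm) in turned tool axes"
    s=manip.observe();r=R.from_quat(s['orientation']);M=r.as_matrix()
    cur=np.degrees(np.arctan2(M[1,1],M[0,1]))
    r2=R.from_matrix(np.array([[np.cos(a:=np.radians(psi+90)),np.cos(b:=np.radians(psi)),0],[np.sin(a),np.sin(b),0],[0,0,-1]]))
    print('t %.2f'%s['time'],'pos',s['ee_pos']*1e3,'psi %.2f'%cur,'turn',(r.inv()*r2).as_rotvec(degrees=True),
     'shift',r2.inv().apply(np.array([x,y,z])-s['ee_pos'])*1e3,'F',s['force'],'op %.3f'%s['opening'],'grip %.1f'%s['gripper_force'])
E
python3 -c "
from m import *
go(.4985,.2418,.12,107.15)"
```

```text
t 0.15 pos [194.6418 593.6515 230.8593] psi 71.85 turn [ -0.0498  -0.0131 -35.3038] shift [-186.5955 -425.8068  110.8593] F [-0.4719 -0.7232  0.4406] op 1.006 grip 0.0
```

apply_moves([
  [[0,0,0],[0,0,-7]],
  [[0,0,0],[0,0,-7]],
  [[0,0,0],[0,0,-7]],
  [[0,0,0],[0,0,-7]],
  [[0,0,0],[0,0,-7]],
], claw=0.6)

```text
time: 0.57
ee_pos: [0.1947, 0.5938, 0.2311]
orientation: [-0.149, 0.989, -0.0, -0.0]
force: [-0.2, -0.2, -0.4]
opening: 0.602
gripper_force: 0.0
```

```bash
python3 -c "
from m import *
go(.4985,.2418,.12,107.15)"
```

```text
t 0.57 pos [194.671  593.7761 231.069 ] psi 107.19 turn [-0.0215 -0.0135  0.0449] shift [-186.5309 -425.9172  111.069 ] F [-0.2442 -0.2415 -0.3644] op 0.602 grip 0.0
```

apply_moves([
  [[-12.4,-28.4,7.4],[0,0,0]],
  [[-12.4,-28.4,7.4],[0,0,0]],
  [[-12.4,-28.4,7.4],[0,0,0]],
  [[-12.4,-28.4,7.4],[0,0,0]],
  [[-12.4,-28.4,7.4],[0,0,0]],
])

```text
time: 0.98
ee_pos: [0.2959, 0.4746, 0.1939]
orientation: [-0.147, 0.989, -0.0, -0.0]
force: [1.6, 1.1, -0.2]
opening: 0.597
gripper_force: 0.0
```

apply_moves([
  [[-12.4,-28.4,7.4],[0,0,0]],
  [[-12.4,-28.4,7.4],[0,0,0]],
  [[-12.4,-28.4,7.4],[0,0,0]],
  [[-12.4,-28.4,7.4],[0,0,0]],
  [[-12.4,-28.4,7.4],[0,0,0]],
])

```text
time: 1.4
ee_pos: [0.3964, 0.3567, 0.1569]
orientation: [-0.147, 0.989, -0.0, -0.0]
force: [1.3, 0.2, 0.7]
opening: 0.601
gripper_force: 0.0
```

apply_moves([
  [[-12.4,-28.4,7.4],[0,0,0]],
  [[-12.4,-28.4,7.4],[0,0,0]],
  [[-12.4,-28.4,7.4],[0,0,0]],
  [[-12.4,-28.4,7.4],[0,0,0]],
  [[-12.4,-28.4,7.4],[0,0,0]],
])

```text
time: 1.82
ee_pos: [0.4969, 0.2387, 0.1199]
orientation: [-0.147, 0.989, -0.0, -0.0]
force: [0.3, 1.4, 0.4]
opening: 0.605
gripper_force: 0.0
```

```bash
python3 -c "
from m import *
go(.4985,.2418,.041,107.15)
c=shot('scene','s2.png');t=manip.read_camera('top')
i=c['image'][120:240,200:320]
cv2.imwrite('pics/s2c.png',np.hstack([cv2.resize(i,None,fx=4,fy=4),cv2.resize(t['image'][170:290,190:270],None,fx=4,fy=4)]))"
```

```text
t 1.82 pos [496.9438 238.6929 119.8542] psi 106.85 turn [-0.0052 -0.0126 -0.3015] shift [-2.4033  2.5101 78.8542] F [0.2662 1.3864 0.4221] op 0.605 grip 0.0
```

View pics/s2c.png

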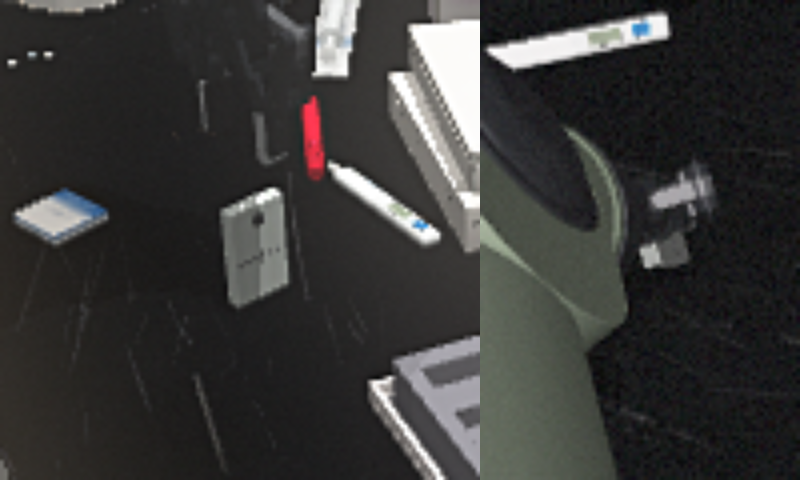

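The fingers look offset from the plate, standing beyond it, so I'll check the projections.

```bash
python3 -c "
from m import *
s=manip.observe();p=s['ee_pos'];M=R.from_quat(s['orientation']).as_matrix()
for n in('scene','top'):
    c=manip.read_camera(n)
    for nm,q in(('tcp',p),('f+',p+M[:,1]*.026),('f-',p-M[:,1]*.026),('thin top',[.4985,.2418,.076]),('thin foot',[.4985,.2418,0]),('thick',[.5122,-.2251,.076]),('rackmid',[.5624,.0006,.044])): print(n,nm,proj(c,q))
"
```

```text
scene tcp [262.2051 156.5923]
scene f+ [256.3102 153.1224]
scene f- [268.2662 160.16  ]
scene thin top [262.4762 169.4352]
scene thin foot [264.4649 192.5147]
scene thick [355.9742 280.2525]
scene rackmid [324.2206 221.16  ]
top tcp [228.1837 226.7363]
top f+ [217.5139 230.2134]
top f- [238.8477 223.2611]
top thin top [230.2184 226.9566]
top thin foot [237.7743 227.1066]
top thick [421.7797 216.0931]
top rackmid [328.1655 199.1775]
```

The projections agree with the picture, so the gripper is aligned. Descending.

apply_moves([
  [[-2.4,2.5,2],[0,0,-0.3]],
  [[0,0,20],[0,0,0]],
  [[0,0,20],[0,0,0]],
  [[0,0,20],[0,0,0]],
  [[0,0,17],[0,0,0]],
])

```text
time: 2.43
ee_pos: [0.497, 0.2447, 0.0403]
orientation: [-0.15, 0.989, 0.0, -0.0]
force: [-0.5, -0.2, -0.0]
opening: 0.599
gripper_force: 0.0
```

apply_moves([
  [[0,0,0],[0,0,0]],
  [[0,0,0],[0,0,0]],
  [[0,0,0],[0,0,0]],
  [[0,0,0],[0,0,0]],
  [[0,0,0],[0,0,0]],
], claw=0)

```text
time: 2.85
ee_pos: [0.4982, 0.2437, 0.0424]
orientation: [-0.149, 0.989, 0.0, 0.001]
force: [-1.5, 0.4, 6.3]
opening: 0.139
gripper_force: 60.1
```

apply_moves([
  [[0,0,0],[0,0,0]],
  [[0,0,0],[0,0,0]],
  [[0,0,0],[0,0,0]],
  [[0,0,0],[0,0,0]],
  [[0,0,0],[0,0,0]],
])

```text
time: 3.27
ee_pos: [0.4982, 0.2437, 0.0424]
orientation: [-0.149, 0.989, 0.0, 0.001]
force: [-1.5, 0.8, 8.9]
opening: 0.133
gripper_force: 60.4
```

apply_moves([
  [[0,0,-10],[0,0,0]],
  [[0,0,-20],[0,0,0]],
  [[0,0,-20],[0,0,6]],
  [[0,0,-20],[0,0,6]],
  [[0,0,-10],[0,0,5.9]],
])

```text
time: 3.68
ee_pos: [0.4985, 0.2435, 0.1244]
orientation: [0.009, 1.0, 0.001, 0.001]
force: [0.6, 0.1, -1.0]
opening: 0.131
gripper_force: 59.1
```

```bash
python3 -c "
from m import *
go(.5616,-.0452,.105,89.3)"
```

```text
t 3.68 pos [498.5352 243.4868 124.4409] psi 88.93 turn [ 0.1116  0.1279 -0.37  ] shift [ -66.5869 -287.8948   19.4409] F [ 0.5971  0.088  -1.035 ] op 0.131 grip 59.1
```

apply_moves([
  [[-6.6,-28.8,0],[0.1,0.1,-0.4]],
  [[-6.6,-28.8,0],[0,0,0]],
  [[-6.6,-28.8,0],[0,0,0]],
  [[-6.6,-28.8,0],[0,0,0]],
  [[-6.6,-28.8,0],[0,0,0]],
])

```text
time: 4.1
ee_pos: [0.5299, 0.0976, 0.1225]
orientation: [0.003, 1.0, -0.001, -0.0]
force: [0.9, -0.9, -0.9]
opening: 0.132
gripper_force: 59.0
```

apply_moves([
  [[-6.6,-28.8,2],[0,0,0]],
  [[-6.6,-28.8,2],[0,0,0]],
  [[-6.6,-28.8,2],[0,0,0]],
  [[-6.6,-28.8,6],[0,0,0]],
  [[-6.6,-28.8,6],[0,0,0]],
])

```text
time: 4.52
ee_pos: [0.5622, -0.0468, 0.1047]
orientation: [0.003, 1.0, -0.001, -0.0]
force: [0.5, 0.7, -2.0]
opening: 0.131
gripper_force: 59.1
```

apply_moves([
  [[0,0,0],[0,0,0]],
  [[0,0,0],[0,0,0]],
  [[0,0,0],[0,0,0]],
  [[0,0,0],[0,0,0]],
  [[0,0,0],[0,0,0]],
])

```text
time: 4.93
ee_pos: [0.5618, -0.0442, 0.1041]
orientation: [0.002, 1.0, -0.001, -0.001]
force: [0.6, -0.2, -1.0]
opening: 0.135
gripper_force: 59.1
```

```bash
python3 -c "
from m import *
go(.5616,-.0452,.090,89.3)
c=manip.read_camera('scene');t=manip.read_camera('top')
cv2.imwrite('pics/s3c.png',np.hstack([cv2.resize(c['image'][190:265,285:360],None,fx=6,fy=6,interpolation=2),cv2.resize(t['image'][170:245,305:360],None,fx=6,fy=6,interpolation=2)]))"
```

```text
t 4.93 pos [561.8384 -44.1699 104.1122] psi 89.74 turn [-0.0801 -0.0737  0.4354] shift [ 0.2258 -1.0329 14.1122] F [ 0.5794 -0.1904 -1.0421] op 0.135 grip 59.1
```

View pics/s3c.png

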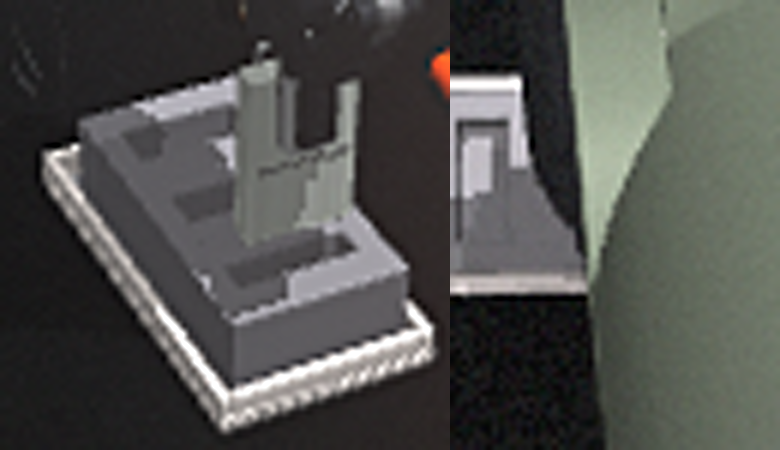

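The scene view shows the foot hovering over the narrow slot at (325,230), and the slot's corners are visible at about (322,235) to (345,231). The arm blocks the top view. I'll compare the two in metric terms.

```bash
python3 -c "
from m import *
c=manip.read_camera('scene')
f=lambda x,y:(x/6-.42+285,y/6-.42+190)
for p in((222,268),(345,232),(358,248),(237,292)): print('slot',back(c,f(*p),.044))
for p in((235,238),(247,243),(355,212)): print('foot',back(c,f(*p),.0617))
print('pred slot',[(proj(c,[.5616+a*.0255,-.0452+b*.0068,.044])-[284.58,189.58])*6 for a,b in((-1,1),(1,1),(1,-1),(-1,-1))])
print('pred foot',[(proj(c,[.5618+a*.023,-.0442+b*.006,.0617])-[284.58,189.58])*6 for a,b in((-1,1),(1,1),(1,-1),(-1,-1))])
"
```

```text
slot [ 0.5342 -0.04    0.044 ]
slot [ 0.5875 -0.0421  0.044 ]
slot [ 0.5871 -0.053   0.044 ]
slot [ 0.5327 -0.0551  0.044 ]
foot [ 0.5369 -0.0451  0.0617]
foot [ 0.5395 -0.0498  0.0617]
foot [ 0.5856 -0.0518  0.0617]
pred slot [array([224.5604, 264.2155]), array([339.3835, 226.9178]), array([356.636 , 246.5972]), array([240.9749, 284.6792])]
pred foot [array([231.1521, 226.3391]), array([335.8176, 192.9817]), array([351.1704, 210.2243]), array([245.8243, 244.2065])]
```

apply_moves([
  [[0.8,-2.0,4],[0,0,0.4]],
  [[0,0,4],[0,0,0]],
  [[0,0,4],[0,0,0]],
  [[0,0,2],[0,0,0]],
  [[0,0,0],[0,0,0]],
])

```text
time: 5.5
ee_pos: [0.5605, -0.0473, 0.0889]
orientation: [0.007, 1.0, -0.001, -0.001]
force: [-0.0, 0.7, -1.0]
opening: 0.128
gripper_force: 59.1
```

apply_moves([
  [[0,0,1],[0,0,0]],
  [[0,0,1],[0,0,0]],
  [[0,0,1],[0,0,0]],
  [[0,0,1],[0,0,0]],
  [[0,0,0],[0,0,0]],
])

```text
time: 5.92
ee_pos: [0.5611, -0.0474, 0.0863]
orientation: [0.007, 1.0, -0.001, -0.001]
force: [-4.3, -0.7, 10.9]
opening: 0.136
gripper_force: 61.2
```

```bash
python3 -c "
from m import *
go(.5616,-.0452,.0564,89.3)"
```

```text
t 5.92 pos [561.1155 -47.353   86.2858] psi 89.24 turn [-0.1018 -0.0704 -0.0581] shift [-0.4581  2.1588 29.8858] F [-4.3344 -0.7228 10.9267] op 0.136 grip 61.2
```

That was contact on the insert's top at y = -47.4. I'll lift, shift towards +y and try again.

apply_moves([
  [[0,0,-2],[0,0,0]],
  [[0,1.6,0],[0,0,0]],
  [[0,0,0],[0,0,0]],
  [[0,0,1],[0,0,0]],
  [[0,0,1],[0,0,0]],
])

```text
time: 6.33
ee_pos: [0.5612, -0.0457, 0.0859]
orientation: [0.007, 1.0, -0.001, -0.001]
force: [-5.7, 0.9, 26.5]
opening: 0.128
gripper_force: 63.2
```

```bash
python3 -c "
from m import *
go(.5616,-.0452,.0564,89.3);print(manip.observe()['ft_torque'])"
```

```text
t 6.33 pos [561.2266 -45.6597  85.9445] psi 89.25 turn [-0.0977 -0.0652 -0.0518] shift [-0.3678  0.4642 29.5445] F [-5.7388  0.903  26.5084] op 0.128 grip 63.2
[ 0.1806  1.4124 -0.0359]
```

apply_moves([
  [[0,0,-2],[0,0,0]],
  [[0,0,-2],[0,0,0]],
  [[0,0,0],[0,0,0]],
  [[0,0,0],[0,0,0]],
  [[0,0,0],[0,0,0]],
])

```text
time: 6.75
ee_pos: [0.5609, -0.0458, 0.0895]
orientation: [0.007, 1.0, -0.001, -0.001]
force: [0.2, -0.3, -1.4]
opening: 0.135
gripper_force: 59.4
```

```bash
python3 - <<'E'
from m import *
go(.5616,-.0452,.0564,89.3)
cs=[manip.read_camera(n) for n in('scene','top')]
ims=[cv2.imread('pics/scene1.png'),cv2.imread('pics/top1.png')]
out=[]
# rectify plane z=.044: column -> y from +.095 (left) to -.085, row -> x from .605 (top) to .515 ; 0.25 mm
ys=.095-np.arange(720)*.00025; xs=.607-np.arange(296)*.0003
Y,X=np.meshgrid(ys,xs)
for c,im in zip(cs,ims):
    P=np.array([proj(c,[x,y,.044]) for x,y in zip(X.ravel(),Y.ravel())],np.float32)
    w=cv2.remap(im,P[:,0].reshape(X.shape),P[:,1].reshape(X.shape),cv2.INTER_CUBIC)
    for xx in(.545,.562,.58):
        g=w.min(axis=2)[np.abs(xs-xx)<.005].mean(0); print(xx,[int(v) for v in g[400:640:4]])
    out.append(w)
cv2.imwrite('pics/rect.png',np.vstack(out))
E
```

```text
t 6.75 pos [560.8761 -45.7815  89.5243] psi 89.25 turn [-0.1037 -0.1088 -0.0539] shift [-0.7168  0.5903 33.1243] F [ 0.2371 -0.345  -1.353 ] op 0.135 grip 59.4
0.545 [79, 76, 79, 90, 110, 132, 150, 162, 167, 168, 167, 165, 163, 163, 162, 162, 162, 162, 162, 162, 162, 161, 161, 161, 161, 161, 161, 162, 163, 165, 167, 170, 170, 164, 149, 129, 108, 93, 84, 81, 82, 83, 84, 82, 79, 76, 78, 88, 105, 127, 148, 162, 168, 168, 166, 164, 163, 162, 161, 162]
0.562 [81, 79, 81, 90, 106, 127, 148, 162, 169, 169, 168, 165, 164, 163, 162, 162, 162, 162, 162, 162, 162, 162, 162, 161, 162, 162, 162, 163, 163, 165, 168, 171, 170, 162, 146, 127, 107, 93, 84, 81, 82, 83, 84, 83, 80, 78, 78, 86, 103, 126, 149, 164, 169, 169, 166, 164, 163, 162, 162, 162]
0.58 [65, 60, 60, 67, 85, 108, 132, 152, 165, 170, 169, 167, 165, 164, 163, 162, 162, 162, 161, 161, 161, 162, 162, 162, 162, 162, 162, 163, 163, 165, 167, 170, 171, 167, 156, 138, 117, 99, 86, 78, 76, 75, 75, 73, 68, 63, 60, 66, 85, 114, 143, 163, 170, 170, 166, 164, 163, 162, 162, 162]
0.545 [102, 104, 117, 136, 159, 176, 189, 194, 190, 187, 187, 187, 187, 187, 188, 187, 187, 187, 188, 189, 189, 189, 189, 188, 188, 187, 187, 188, 190, 189, 182, 175, 173, 178, 184, 194, 197, 175, 138, 105, 99, 109, 110, 104, 96, 80, 71, 95, 145, 193, 207, 195, 188, 187, 188, 189, 189, 190, 189, 189]
0.562 [103, 89, 96, 122, 154, 177, 187, 194, 192, 188, 188, 188, 188, 188, 188, 188, 188, 188, 188, 188, 187, 186, 186, 186, 186, 186, 187, 187, 191, 193, 183, 166, 157, 171, 191, 191, 171, 144, 125, 116, 112, 117, 119, 109, 96, 88, 85, 98, 133, 174, 202, 202, 191, 189, 188, 188, 188, 189, 189, 187]
0.58 [110, 92, 89, 117, 156, 186, 193, 191, 193, 191, 189, 188, 187, 186, 187, 187, 187, 187, 187, 187, 187, 187, 187, 187, 188, 189, 188, 187, 188, 191, 190, 179, 167, 161, 166, 162, 141, 117, 102, 103, 108, 113, 117, 109, 85, 69, 80, 108, 144, 171, 190, 200, 195, 189, 187, 186, 186, 186, 187, 188]
```

View pics/rect.png

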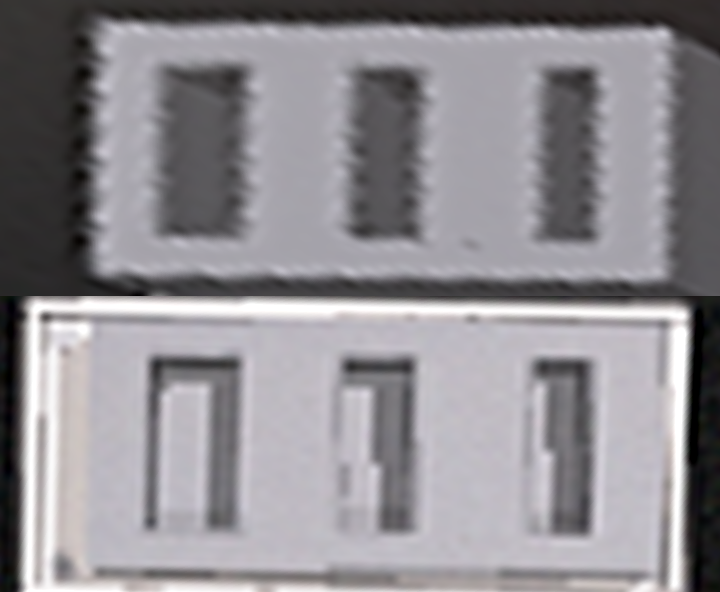

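apply_moves([
  [[0,-0.8,0],[0,0,0]],
  [[0,0,1.5],[0,0,0]],
  [[0,0,1],[0,0,0]],
  [[0,0,1],[0,0,0]],
  [[0,0,0],[0,0,0]],
])

```text
time: 7.27
ee_pos: [0.561, -0.0466, 0.0864]
orientation: [0.007, 1.0, -0.001, -0.001]
force: [-3.2, 0.3, 5.3]
opening: 0.131
gripper_force: 60.4
```

apply_moves([
  [[0,0,0],[0,0,0]],
  [[0,0,0],[0,0,0]],
  [[0,0,0],[0,0,0]],
  [[0,0,0],[0,0,0]],
  [[0,0,0],[0,0,0]],
])

```text
time: 7.68
ee_pos: [0.561, -0.0466, 0.0863]
orientation: [0.007, 1.0, -0.001, -0.001]
force: [-1.9, 0.5, 5.8]
opening: 0.127
gripper_force: 60.4
```

Light contact. I'll slide towards -y in 0.5 mm steps and watch for a drop.

apply_moves([
  [[0,-0.5,0],[0,0,0]],
  [[0,-0.5,0],[0,0,0]],
  [[0,-0.5,0],[0,0,0]],
  [[0,-0.5,0],[0,0,0]],
  [[0,0,0],[0,0,0]],
])

```text
time: 8.1
ee_pos: [0.5612, -0.0484, 0.0864]
orientation: [0.007, 1.0, -0.001, -0.001]
force: [-0.5, 2.8, 5.4]
opening: 0.13
gripper_force: 60.1
```

apply_moves([
  [[0,-0.5,0],[0,0,0]],
  [[0,-0.5,0],[0,0,0]],
  [[0,-0.5,0],[0,0,0]],
  [[0,-0.5,0],[0,0,0]],
  [[0,0,0],[0,0,0]],
])

```text
time: 8.52
ee_pos: [0.5613, -0.0504, 0.0864]
orientation: [0.007, 1.0, -0.001, -0.0]
force: [0.1, 1.4, 4.8]
opening: 0.13
gripper_force: 60.2
```

```bash
python3 - <<'E'
from m import *
c=manip.read_camera('scene'); im=c['image']; s=manip.observe()['ef_pos'] if 0 else manip.observe()['ee_pos']
big=cv2.resize(im[205:265,295:365],None,fx=10,fy=10,interpolation=cv2.INTER_CUBIC)
def P(p): u=(proj(c,p)-[295,205]+.45)*10; return tuple(int(v) for v in u)
x,y=s[0],s[1]
# slot as predicted from rectified scene1 (y=-.0471,x=.5605) in blue; plate foot & top from robot pose in red
for a,b in(((-1,1),(1,1)),((1,1),(1,-1)),((1,-1),(-1,-1)),((-1,-1),(-1,1))):
    cv2.line(big,P([.561+a[0]*.0255,-.0471+a[1]*.0068,.044]),P([.561+b[0]*.0255,-.0471+b[1]*.0068,.044]),(255,80,0),1)
    for z in(.044,.12): cv2.line(big,P([x+a[0]*.023,y+a[1]*.006,z]),P([x+b[0]*.023,y+b[1]*.006,z]),(0,0,255),1)
cv2.imwrite('pics/ov.png',big)
E
```

```text
(no output)
```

View pics/ov.png

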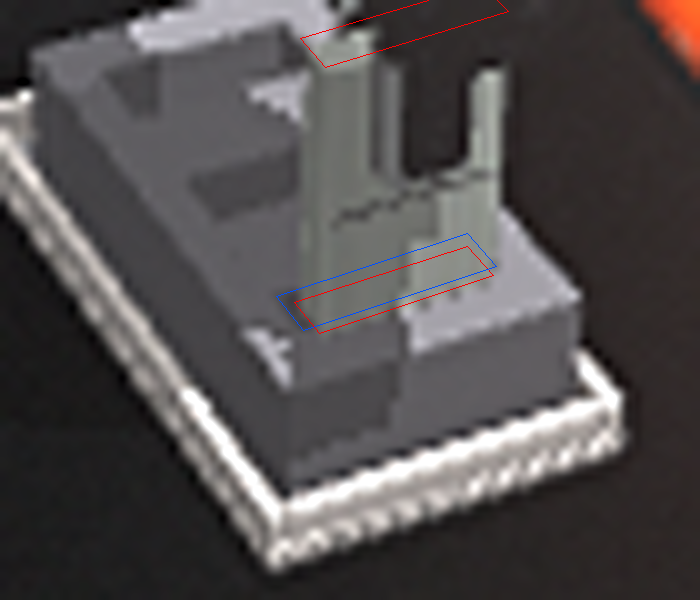

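The overlay shows the plate sitting about 2 mm too far in +x, with its right foot corner at (500,268) and the slot's end at (496,265). Shifting x by -2 mm and sweeping back lightly.

apply_moves([
  [[0.7,0,0],[0,0,0]],
  [[0.7,0,0],[0,0,0]],
  [[0.7,0,0],[0,0,0]],
  [[0,0.5,0],[0,0,0]],
  [[0,0.5,0],[0,0,0]],
])

```text
time: 8.98
ee_pos: [0.5589, -0.0501, 0.0863]
orientation: [0.007, 1.0, -0.001, -0.001]
force: [0.8, -3.9, 7.1]
opening: 0.13
gripper_force: 60.2
```

apply_moves([
  [[0,0.5,0],[0,0,0]],
  [[0,0.5,0],[0,0,0]],
  [[0,0.5,0],[0,0,0]],
  [[0,0.5,0],[0,0,0]],
  [[0,0,0],[0,0,0]],
])

```text
time: 9.4
ee_pos: [0.5587, -0.0483, 0.0863]
orientation: [0.007, 1.0, -0.001, -0.001]
force: [0.9, -2.9, 7.4]
opening: 0.132
gripper_force: 60.3
```

apply_moves([
  [[0,0.5,0],[0,0,0]],
  [[0,0.5,0],[0,0,0]],
  [[0,0.5,0],[0,0,0]],
  [[0,0,0],[0,0,0]],
  [[0,0,0],[0,0,0]],
])

```text
time: 9.82
ee_pos: [0.5587, -0.0468, 0.0863]
orientation: [0.007, 1.0, -0.001, -0.001]
force: [0.1, -4.2, 7.9]
opening: 0.127
gripper_force: 60.3
```

apply_moves([
  [[0,0.5,0],[0,0,0]],
  [[0,0.5,0],[0,0,0]],
  [[0,0.5,0],[0,0,0]],
  [[0,0.5,0],[0,0,0]],
  [[0,0,0],[0,0,0]],
])

```text
time: 10.23
ee_pos: [0.5586, -0.0448, 0.0862]
orientation: [0.007, 1.0, -0.001, -0.001]
force: [1.1, -2.7, 5.5]
opening: 0.134
gripper_force: 60.2
```

apply_moves([
  [[0,0.5,0],[0,0,0]],
  [[0,0.5,0],[0,0,0]],
  [[0,0.5,0],[0,0,0]],
  [[0,0.5,0],[0,0,0]],
  [[0,0,0],[0,0,0]],
])

```text
time: 10.65
ee_pos: [0.5585, -0.0425, 0.086]
orientation: [0.007, 1.0, -0.001, -0.001]
force: [-1.3, -4.3, 3.5]
opening: 0.133
gripper_force: 59.8
```

apply_moves([
  [[0,0,0.5],[0,0,0]],
  [[0,0,0.5],[0,0,0]],
  [[0,0,0],[0,0,0]],
  [[0,0,0],[0,0,0]],
  [[0,0,0],[0,0,0]],
])

```text
time: 11.07
ee_pos: [0.559, -0.0425, 0.0851]
orientation: [0.007, 1.0, -0.001, -0.001]
force: [1.1, -5.0, 0.4]
opening: 0.136
gripper_force: 59.2
```

The foot is in the mouth: Fz is about 0 and it touches the +y wall. I'll ease back 0.6 mm and descend.

apply_moves([
  [[0,-0.6,0],[0,0,0]],
  [[0,0,1],[0,0,0]],
  [[0,0,1],[0,0,0]],
  [[0,0,1],[0,0,0]],
  [[0,0,0],[0,0,0]],
])

```text
time: 11.48
ee_pos: [0.559, -0.0427, 0.082]
orientation: [0.007, 1.0, -0.001, -0.001]
force: [4.3, -3.4, -2.4]
opening: 0.13
gripper_force: 58.9
```

apply_moves([
  [[-1,-0.4,0],[0,0,0]],
  [[0,0,2],[0,0,0]],
  [[0,0,2],[0,0,0]],
  [[0,0,2],[0,0,0]],
  [[0,0,0],[0,0,0]],
])

```text
time: 11.9
ee_pos: [0.5594, -0.0429, 0.0756]
orientation: [0.006, 1.0, -0.001, -0.001]
force: [-0.7, -1.0, -1.7]
opening: 0.129
gripper_force: 59.2
```

apply_moves([
  [[0,0,3],[0,0,0]],
  [[0,0,3],[0,0,0]],
  [[0,0,3],[0,0,0]],
  [[0,0,3],[0,0,0]],
  [[0,0,3],[0,0,0]],
])

```text
time: 12.32
ee_pos: [0.5597, -0.0429, 0.0607]
orientation: [0.006, 1.0, -0.001, -0.001]
force: [-0.3, -0.3, -2.0]
opening: 0.133
gripper_force: 59.2
```

apply_moves([
  [[0,0,1],[0,0,0]],
  [[0,0,1],[0,0,0]],
  [[0,0,1],[0,0,0]],
  [[0,0,0],[0,0,0]],
  [[0,0,0],[0,0,0]],
])

```text
time: 12.73
ee_pos: [0.5598, -0.0431, 0.0582]
orientation: [0.007, 1.0, -0.001, -0.001]
force: [0.3, -0.0, -1.2]
opening: 0.129
gripper_force: 59.2
```

apply_moves([
  [[0,0,0.7],[0,0,0]],
  [[0,0,0.7],[0,0,0]],
  [[0,0,0.5],[0,0,0]],
  [[0,0,0.3],[0,0,0]],
  [[0,0,0],[0,0,0]],
])

```text
time: 13.15
ee_pos: [0.5599, -0.0431, 0.0564]
orientation: [0.007, 1.0, -0.001, -0.001]
force: [-2.8, -0.5, 8.4]
opening: 0.134
gripper_force: 60.9
```

On the floor at z = 56.4 mm, as expected. Release, and rise.

apply_moves([
  [[0,0,0],[0,0,0]],
  [[0,0,0],[0,0,0]],
  [[0,0,0],[0,0,0]],
  [[0,0,0],[0,0,0]],
  [[0,0,0],[0,0,0]],
], claw=0.4)

```text
time: 13.57
ee_pos: [0.5598, -0.0431, 0.0559]
orientation: [0.007, 1.0, -0.001, -0.001]
force: [0.8, -0.3, -0.3]
opening: 0.402
gripper_force: 0.0
```

apply_moves([
  [[0,0,-5],[0,0,0]],
  [[0,0,-15],[0,0,0]],
  [[0,0,-20],[0,0,0]],
  [[0,0,-20],[0,0,0]],
  [[0,0,-20],[0,0,0]],
])

```text
time: 13.98
ee_pos: [0.5598, -0.0429, 0.1371]
orientation: [0.007, 1.0, -0.001, -0.001]
force: [-0.1, -0.0, 0.6]
opening: 0.399
gripper_force: 0.0
```

apply_moves([
  [[0,0,0],[0,0,7]],
  [[0,0,0],[0,0,7]],
  [[0,0,0],[0,0,7]],
  [[0,0,0],[0,0,0.5]],
  [[0,0,0],[0,0,0]],
], claw=0.6)

```text
time: 14.4
ee_pos: [0.56, -0.0427, 0.1362]
orientation: [0.191, 0.982, -0.001, -0.001]
force: [1.4, -0.0, 0.6]
opening: 0.599
gripper_force: 0.0
```

```bash
python3 -c "
from m import *
go(.5112,-.2231,.12,67.8)"
```

```text
t 14.40 pos [559.9768 -42.7455 136.1617] psi 67.94 turn [-0.1405 -0.0464  0.1363] shift [ -22.9843 -185.4147   16.1617] F [ 1.4097 -0.0068  0.5733] op 0.599 grip 0.0
```

apply_moves([
  [[-3.9,-31,0],[-0.1,0,0.1]],
  [[-3.9,-31,0],[0,0,0]],
  [[-3.9,-31,0],[0,0,0]],
  [[-3.8,-31,3],[0,0,0]],
  [[-3.8,-31,6],[0,0,0]],
])

```text
time: 14.82
ee_pos: [0.5187, -0.1951, 0.1276]
orientation: [0.191, 0.982, -0.0, 0.0]
force: [1.4, -0.1, -0.4]
opening: 0.598
gripper_force: 0.0
```

apply_moves([
  [[-3.7,-30.4,7],[0,0,0]],
  [[0,0,0],[0,0,0]],
  [[0,0,0],[0,0,0]],
  [[0,0,0],[0,0,0]],
  [[0,0,0],[0,0,0]],
])

```text
time: 15.23
ee_pos: [0.5112, -0.2221, 0.1202]
orientation: [0.192, 0.981, 0.0, -0.0]
force: [0.3, 0.7, 0.2]
opening: 0.601
gripper_force: 0.0
```

```bash
python3 -c "
from m import *
go(.5112,-.2231,.041,67.8)
c=manip.read_camera('scene');t=manip.read_camera('top')
cv2.imwrite('pics/s4c.png',np.hstack([cv2.resize(c['image'][190:320,280:400],None,fx=4,fy=4,interpolation=2),cv2.resize(t['image'][170:300,370:450],None,fx=4,fy=4,interpolation=2)]))"
```

```text
t 15.23 pos [ 511.2176 -222.136   120.231 ] psi 67.82 turn [-0.0003 -0.0505  0.0195] shift [-0.3479 -0.8991 79.231 ] F [0.3078 0.7154 0.246 ] op 0.601 grip 0.0
```

View pics/s4c.png

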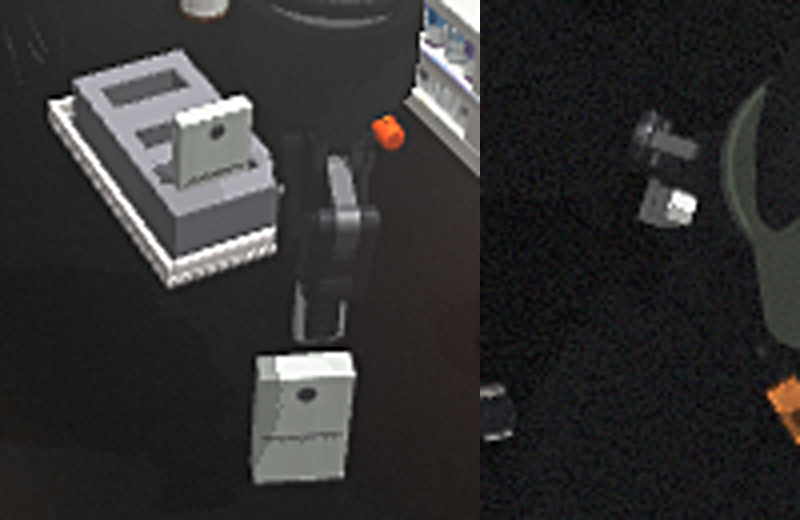

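The thin plate stands in the narrow slot, at crop (212,145). The gripper is above the thick plate, with its fingertips at crop (320,335). Descend and grip.

apply_moves([
  [[-0.3,-0.9,4],[0,0,0]],
  [[0,0,20],[0,0,0]],
  [[0,0,20],[0,0,0]],
  [[0,0,20],[0,0,0]],
  [[0,0,14],[0,0,0]],
])

```text
time: 15.75
ee_pos: [0.5103, -0.2234, 0.0403]
orientation: [0.193, 0.981, -0.0, -0.001]
force: [0.7, 0.3, -0.1]
opening: 0.594
gripper_force: 0.0
```

apply_moves([
  [[0,0,0],[0,0,0]],
  [[0,0,0],[0,0,0]],
  [[0,0,0],[0,0,0]],
  [[0,0,0],[0,0,0]],
  [[0,0,0],[0,0,0]],
], claw=0)

```text
time: 16.17
ee_pos: [0.511, -0.2242, 0.0429]
orientation: [0.194, 0.981, -0.0, 0.0]
force: [-0.3, 0.3, -1.1]
opening: 0.182
gripper_force: 58.4
```

apply_moves([
  [[0,0,0],[0,0,0]],
  [[0,0,0],[0,0,0]],
  [[0,0,0],[0,0,0]],
  [[0,0,0],[0,0,0]],
  [[0,0,0],[0,0,0]],
])

```text
time: 16.58
ee_pos: [0.5111, -0.2243, 0.0429]
orientation: [0.194, 0.981, -0.0, 0.0]
force: [-0.7, 1.1, 8.3]
opening: 0.179
gripper_force: 59.5
```

apply_moves([
  [[0,0,-10],[0,0,0]],
  [[0,0,-20],[0,0,0]],
  [[0,0,-20],[0,0,0]],
  [[0,0,-20],[0,0,0]],
  [[0,0,-20],[0,0,0]],
])

```text
time: 17.0
ee_pos: [0.5106, -0.2241, 0.1338]
orientation: [0.194, 0.981, -0.0, -0.0]
force: [0.2, -0.1, -1.3]
opening: 0.171
gripper_force: 58.5
```

apply_moves([
  [[0,0,-20],[0,0,-7]],
  [[0,0,-16],[0,0,-7]],
  [[0,0,0],[0,0,-7]],
  [[0,0,0],[0,0,-0.5]],
  [[0,0,0],[0,0,0]],
])

```text
time: 17.42
ee_pos: [0.5105, -0.2243, 0.1685]
orientation: [0.009, 1.0, -0.0, -0.0]
force: [0.2, -1.2, -1.5]
opening: 0.18
gripper_force: 58.5
```

```bash
python3 -c "
from m import *
go(.5605,.0029,.1700,89.3)"
```

```text
t 17.42 pos [ 510.4844 -224.2549  168.4874] psi 88.96 turn [-0.0032 -0.0482 -0.3446] shift [-47.2367 227.749   -1.5126] F [ 0.2397 -1.2153 -1.5109] op 0.180 grip 58.5
```

apply_moves([
  [[-5.8,28.5,0],[0,0,-0.3]],
  [[-5.8,28.5,0],[0,0,0]],
  [[-5.8,28.5,0],[0,0,0]],
  [[-5.8,28.5,0],[0,0,0]],
  [[-5.8,28.5,0],[0,0,0]],
])

```text
time: 17.83
ee_pos: [0.5409, -0.0806, 0.1676]
orientation: [0.007, 1.0, -0.0, -0.001]
force: [0.3, -0.3, -0.5]
opening: 0.179
gripper_force: 58.7
```

apply_moves([
  [[-5.8,28.5,0],[0,0,0]],
  [[-5.8,28.5,0],[0,0,0]],
  [[-5.7,28.3,0],[0,0,0]],
  [[0,0,10],[0,0,0]],
  [[0,0,0],[0,0,0]],
])

```text
time: 18.25
ee_pos: [0.5585, 0.0048, 0.1563]
orientation: [0.005, 1.0, -0.0, -0.002]
force: [-0.8, -0.9, -0.3]
opening: 0.171
gripper_force: 58.7
```

```bash
python3 -c "
from m import *
go(.5595,.0029,.090,89.3)"
```

```text
t 18.25 pos [558.5424   4.8445 156.3084] psi 89.39 turn [-0.0067 -0.2099  0.0939] shift [-0.9812 -1.9327 66.3084] F [-0.788  -0.9108 -0.333 ] op 0.171 grip 58.7
```

apply_moves([
  [[-1,-1.9,10],[0,-0.2,0.1]],
  [[0,0,15],[0,0,0]],
  [[0,0,15],[0,0,0]],
  [[0,0,15],[0,0,0]],
  [[0,0,11],[0,0,0]],
])

```text
time: 18.67
ee_pos: [0.5597, -0.0, 0.0908]
orientation: [0.008, 1.0, -0.0, 0.0]
force: [0.5, 0.1, -1.3]
opening: 0.186
gripper_force: 58.7
```

apply_moves([
  [[0,0,0],[0,0,0]],
  [[0,0,0],[0,0,0]],
  [[0,0,0],[0,0,0]],
  [[0,0,0],[0,0,0]],
  [[0,0,0],[0,0,0]],
])

```text
time: 19.08
ee_pos: [0.5609, 0.0012, 0.0927]
orientation: [0.006, 1.0, -0.0, 0.002]
force: [-0.2, -0.6, -0.7]
opening: 0.174
gripper_force: 58.7
```

```bash
python3 -c "
from m import *
go(.5595,.0029,.0869,89.3)"
```

```text
t 19.08 pos [560.8566   1.1989  92.7272] psi 89.33 turn [-0.005   0.1988  0.0259] shift [1.3773 1.6844 5.8272] F [-0.2348 -0.5722 -0.7424] op 0.174 grip 58.7
```

apply_moves([
  [[1.2,1.7,3],[0,0.2,0]],
  [[0,0,0],[0,0,0]],
  [[0,0,1],[0,0,0]],
  [[0,0,1],[0,0,0]],
  [[0,0,0.5],[0,0,0]],
])

```text
time: 19.5
ee_pos: [0.5594, 0.003, 0.0865]
orientation: [0.006, 1.0, -0.0, -0.0]
force: [-1.2, -0.9, 6.8]
opening: 0.181
gripper_force: 59.9
```

apply_moves([
  [[0,0,0.5],[0,0,0]],
  [[0,0,0.5],[0,0,0]],
  [[0,0,0.5],[0,0,0]],
  [[0,0,0],[0,0,0]],
  [[0,0,0],[0,0,0]],
])

```text
time: 19.92
ee_pos: [0.5592, 0.0028, 0.0849]
orientation: [0.006, 1.0, -0.0, -0.001]
force: [1.6, -2.4, -2.9]
opening: 0.178
gripper_force: 58.7
```

It's in the middle slot. Descend to about z = 57 mm.

apply_moves([
  [[0,-0.3,1],[0,0,0]],
  [[0,0,2],[0,0,0]],
  [[0,0,2],[0,0,0]],
  [[0,0,2],[0,0,0]],
  [[0,0,0],[0,0,0]],
])

```text
time: 20.33
ee_pos: [0.5591, 0.0027, 0.0775]
orientation: [0.006, 1.0, -0.0, -0.001]
force: [0.2, -0.4, -1.3]
opening: 0.174
gripper_force: 58.8
```

apply_moves([
  [[0,0,3],[0,0,0]],
  [[0,0,3],[0,0,0]],
  [[0,0,3],[0,0,0]],
  [[0,0,3],[0,0,0]],
  [[0,0,3],[0,0,0]],
])

```text
time: 20.75
ee_pos: [0.5592, 0.0027, 0.0626]
orientation: [0.006, 1.0, -0.0, -0.001]
force: [0.5, -0.9, -1.3]
opening: 0.172
gripper_force: 58.9
```

apply_moves([
  [[0,0,1.5],[0,0,0]],
  [[0,0,1.5],[0,0,0]],
  [[0,0,1],[0,0,0]],
  [[0,0,0.5],[0,0,0]],
  [[0,0,0],[0,0,0]],
])

```text
time: 21.17
ee_pos: [0.5593, 0.0027, 0.0584]
orientation: [0.006, 1.0, -0.0, -0.001]
force: [0.2, 0.1, -1.4]
opening: 0.178
gripper_force: 58.9
```

apply_moves([
  [[0,0,0.5],[0,0,0]],
  [[0,0,0.3],[0,0,0]],
  [[0,0,0.3],[0,0,0]],
  [[0,0,0],[0,0,0]],
  [[0,0,0],[0,0,0]],
])

```text
time: 21.58
ee_pos: [0.5593, 0.0027, 0.0574]
orientation: [0.006, 1.0, -0.0, -0.0]
force: [0.4, -0.6, -1.5]
opening: 0.175
gripper_force: 58.8
```

apply_moves([
  [[0,0,0.4],[0,0,0]],
  [[0,0,0.4],[0,0,0]],
  [[0,0,0.2],[0,0,0]],
  [[0,0,0],[0,0,0]],
  [[0,0,0],[0,0,0]],
])

```text
time: 22.0
ee_pos: [0.5594, 0.0027, 0.0568]
orientation: [0.006, 1.0, -0.0, -0.0]
force: [-2.1, -0.2, 8.2]
opening: 0.177
gripper_force: 60.5
```

Floor contact. Release, rise and check.

apply_moves([
  [[0,0,0],[0,0,0]],
  [[0,0,0],[0,0,0]],
  [[0,0,0],[0,0,0]],
  [[0,0,0],[0,0,0]],
  [[0,0,0],[0,0,0]],
], claw=0.4)

```text
time: 22.42
ee_pos: [0.5593, 0.0027, 0.0563]
orientation: [0.006, 1.0, -0.0, -0.001]
force: [0.1, -0.5, 0.1]
opening: 0.398
gripper_force: 0.0
```

apply_moves([
  [[0,0,-5],[0,0,0]],
  [[0,0,-15],[0,0,0]],
  [[0,0,-20],[0,0,0]],
  [[0,0,-20],[0,0,0]],
  [[0,0,-25],[0,0,0]],
])

```text
time: 22.83
ee_pos: [0.5588, 0.0026, 0.142]
orientation: [0.006, 1.0, -0.0, -0.001]
force: [-0.3, -0.4, 0.2]
opening: 0.404
gripper_force: 0.0
```

apply_moves([
  [[0,20,-20],[0,0,0]],
  [[0,30,-10],[0,0,0]],
  [[0,30,0],[0,0,0]],
  [[0,30,0],[0,0,0]],
  [[0,30,0],[0,0,0]],
])

```text
time: 23.25
ee_pos: [0.5609, 0.1441, 0.1721]
orientation: [0.006, 1.0, 0.0, -0.0]
force: [0.2, -0.4, 0.2]
opening: 0.401
gripper_force: 0.0
```

```bash
python3 -c "
from m import *
c=manip.read_camera('scene');t=manip.read_camera('top')
cv2.imwrite('pics/s5c.png',np.hstack([cv2.resize(c['image'][165:290,270:440],None,fx=4,fy=4,interpolation=2)[:, :],cv2.resize(t['image'][165:290,340:370],None,fx=4,fy=4)]))"
```

```text
(no output)
```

View pics/s5c.png

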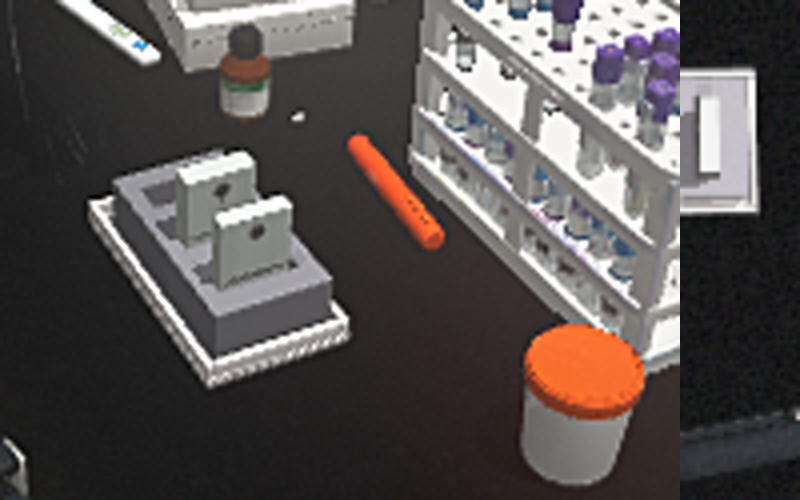

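Both plates stand upright in their slots at equal height, at crop (215,195) and (252,240). The cup and bottle are undisturbed. Handing in.

```bash
python3 -c "
from rig import manip
print(manip.finish_job())"
```

```text
the job is handed in; nothing more can be done
None
```

The job is handed in at about 23 s: the thin plate is in the narrowest slot and the thick plate in the middle one, both on the slot floor by touch and in the last picture, with the cup and bottle untouched; one probe on the insert's top reached about 26 N, harder than I intended.

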